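# Lean a proof panel on the viewing stand and hold its cam lift at the top

## Task

Take the printed white proof panel out of its wooden rack, lean it upright on the viewing stand with its lower edge on the blue ledge behind the lip and its back flat against the sloping rest, roughly centred, and let go of it while the ledge is still down. Then swing the stand's sprung lever by its red grip, up from the robot's side until the lever stands straight up: there its cam lifts the ledge, with the panel on it, to the highest point. Finish holding the lever there (it springs back if let go), with the panel still leaning, and leave the two ink jars and the squeegee where they are.

Things in the scene. Friction and masses are not known exactly. Their poses are not given: they have to be found in the camera images.
- panel_center (a point): centre of the proof panel: a loose rigid white slab 8 (its x) x 110 (its y) x 150 (its z, height) mm, 0.09 to 0.16 kg, so grip it firmly and carry it smoothly or it swings between the fingers, with a coloured test print on its -x side, which faces the robot. It starts standing on edge in the rack, its lower edge 8 mm above the table; its upper 112 mm stand free above the rack. Grip it near the top edge, across the 8 mm
- rack: fixed wooden rack, 70 (x) x 134 (y) mm, 37 mm high, with one slot along its y, 11 mm wide, 29 mm deep, closed at both ends; origin at the centre of its underside
- stand: fixed viewing stand, origin on the table below its middle; its front (-x) faces the robot. Grey base 170 (x, -80 to +90) x 150 (y, -63 to +87) x 12 mm; an aluminium rest 120 mm wide (y -60 to +60) leans back (to its +x) by 0.349 rad (20 degrees) from vertical and ends 105 mm, measured up the slope, above the lowered ledge; the cam and its lever are at its +y side
- ledge_top (a point): point on top of the blue ledge, at its middle, where it meets the face of the rest; moves with the ledge (with the lever at 0: 85 mm above the table). Its z points up the slope, 0.349 rad from vertical, its x square into the rest, its y along the ledge. The ledge is 116 mm long (y) and reaches from x = 0 to -20 mm; a lip 8 mm high at x = -16 to -20 mm leaves a 16 mm wide seat. A panel well seated against the rest has its centre at x = -4, y = 0, z = +75 mm here
- ledge (a joint): lift of the ledge up the slope, m: 0 down, 0.018 at the highest; driven by the cam only
- cam_lever (a joint): angle of the cam lever, rad: 0 at rest (lever points to the robot, 0.13 rad below level), growing as the grip swings up and over; straight up and greatest lift at 1.70, beyond which the ledge sinks again; stop at 2.4. Lift = 0.016 * (cos(angle - 1.70) + 0.13) m. A spring drives it back to 0; at 1.7 it takes about 7.5 N at the grip
- lever_grip (a point): middle of the lever's red grip, a round horizontal bar along the stand's y, 16 mm across, about 68 mm long; it moves in an arc of 85 mm radius about point cam_axis, and is about 48 mm above the table at rest, 144 mm when the lever is upright. The lever's arm lies 42 mm from here towards the rest. The bar is fixed to the lever and may turn between the fingers
- cam_axis (a point): point on the lever's hinge line (along the stand's y), level with the middle of the red grip; its axes are those of the stand
- jar_yellow: loose ink jar with a yellow lid, 62 mm across, 70 mm high, origin at the centre of its underside; leave alone
- jar_white: loose white ink jar, 58 mm across, 62 mm high, origin at the centre of its underside; leave alone
- squeegee: loose wooden squeegee, 73 x 190 (its y) x 24 mm, lying flat, origin at the centre of its underside; leave alone

How it is judged:
By the outcome, as a careful person would: the job done as asked, in the order asked, and still so for the second after the job is handed in, while the arm keeps its last pose, push and grip.
It also fails if it takes over 64 s, if anything falls off the work surface, if the arm or the gripper's body presses on something with over 40 N, if the wrist force passes 120 N, or if a joint passes its speed limit or range.

## Robot

A 6-joint arm with a two-finger parallel gripper is mounted at the origin on a cart in front of the work surface, level with it; the furniture and walls round the work are solid. World frame = base frame: x ahead of the robot, y to its left, z up, the work surface at z = 0. Lengths are in m, angles in rad, forces in N, time in s.
With the tool pointing down it reaches from about 0.25 to 0.775 m from the base axis. Payload 4 kg.
Tool frame: the origin (TCP) lies midway between the tips of the shut fingers; the grasp point (between the pads) lies 19 mm behind it; z points along the fingers, x is the direction in which the jaws open and shut, and the axes are right-handed (so a half turn about z gives the same grasp; the last joint's range is limited). The gripper opens to 94 mm and grips with 3 to 60 N. Pads are 16 mm wide; open, the fingers measure 119 mm over their backs; the gripper's body (75 mm by 177 mm) begins 78 mm behind the grasp point.
Start: joints at [1.077, 0.087, 1.371, -0, 1.684, -0.103], TCP at [0.21, 0.509, 0.206] pointing down, gripper open.
Joint ranges: [-3.1, 3.1], [-0.76, 2.03], [0.27, 2.55], [-1.08, 4.22], [0.17, 2.65], [-2.57, 2.57]. Speed limits (rad/s): [2.79, 2.79, 3.14, 3.14, 3.14, 3.14].

## Interface

Orientations are given as [roll, pitch, yaw] about the fixed x, y, z axes, in that order (R = Rz(yaw) Ry(pitch) Rx(roll)).
In Python, from bench import robot gives the robot as it stands.
- The arm moves only by the shell command python3 -m handwheel 'ROWS'. ROWS is a JSON object of lists of equal length, an entry for each row: "delta_pos": the shift along the tool's x, y, z in mm, a list of three; "rotation": the turn, a rotation vector about the tool's x, y, z in rad, a list of three; "claw": the closure, from -1 (fully open) to 1 (shut). In form: {"delta_pos": [[tx, ty, tz], ...], "rotation": [[wx, wy, wz], ...], "claw": [claw, ...]}. A call has exactly 8 rows; each row shifts and turns the commanded pose from where the row before left it, along the tool's axes as they then stand; what a row does not reach is not made up. A row lasts 1/8 s, in which the tool goes at most 62.5 mm and 10.7 degrees, less where a joint would pass 70% of its speed; a pose out of reach is approached as far as the arm can. A call with a gripper value outside its range is refused whole. The fingers move at their own pace and stop on an object; the grip force is fixed at half the most. Time passes only in rows, so rows that do not move let the fingers close, or fill a call up. It gives the time, the measured TCP pose, the force and the opening at its end, in the units of the state.
- robot.get_obs(): the state, without advancing time (a new reading comes with each control period).
- robot.snapshot(name): name is "side" or "top" or "wrist"; returns a dict with "color" (480x640x3 uint8, red, green, blue), "intrinsics" (3x3 intrinsics, pixels), "eye" and "rotation" of the camera in the world. Camera axes: x right, y down, z forward; pixel columns grow to the right and rows downward; lengths in m; the calibration is good to about 2 mm. A picture is of the moment at which its call begins. There is no depth.
- robot.close_job(): hands the job in, once; it reports no verdict.
The state is a dict: "time": time; "joint_positions": joint angles; "qvel": joint speeds; "joint_torque": joint torques, N m; "tool_pos": TCP position; "ee_rot": TCP orientation; "wrist_force": force on the tool from outside, world axes, zero at the start; "wrist_torque": the same for the moment, N m; "width": finger opening in m.
Only numpy, scipy, OpenCV 4.12 (cv2) and the standard library are available. Lean on these libraries where they do the work, as an engineer would, in place of code of your own. Each camera call takes 0.05 s, during which the arm holds its last target.

## Working session

There is one attempt and no reset: what is moved stays moved. The work goes in short steps, Python scripts to look and compute and a shell command to move; the robot and the scene stay as the last step left them, time stands still between calls to the robot, and variables do not carry over. Pictures are saved under pics/ and viewed, and the job is handed in when it is done.

```bash
ls; mkdir -p pics; python3 - <<'E'
from bench import robot
import cv2
o=robot.get_obs();print(o)
for n in ("side","top","wrist"):
    s=robot.snapshot(n);cv2.imwrite(f"pics/{n}0.png",s["color"][:,:,::-1]);print(n,s["intrinsics"],s["eye"],s["rotation"])
E
```

```text
pics
{'time': 0.0, 'joint_positions': array([ 1.07693269e+00,  8.79654637e-02,  1.37223040e+00,  3.78753631e-05,
        1.68361987e+00, -1.03077630e-01]), 'qvel': array([ 0.00157515, -0.00133048,  0.00076863,  0.00133738,  0.00044713,
        0.0020119 ]), 'joint_torque': array([ 5.24633851e-04, -3.40159786e+01, -3.02439737e+01,  7.18385051e-02,
        3.23344523e-02, -1.75004234e-04]), 'tool_pos': array([0.20922262, 0.50805787, 0.20431058]), 'ee_rot': array([-3.14132646e+00,  2.20740529e-03,  1.18001483e+00]), 'wrist_force': array([-0.20227695, -0.05820702,  0.56612441]), 'wrist_torque': array([ 0.0223059 ,  0.02184855, -0.01274102]), 'width': 0.09410340960854574}
side [[439.58038943   0.         323.48699449]
 [  0.         439.58038943 240.83649268]
 [  0.           0.           1.        ]] [ 0.22992746 -0.57979497  0.75013657] [-2.26532038  0.01278604 -0.47950796]
top [[528.85963628   0.         323.44138556]
 [  0.         528.85963628 239.28027446]
 [  0.           0.           1.        ]] [0.34715338 0.16737557 1.38017455] [-2.96266763e+00 -1.25558012e-03 -1.58161852e+00]
wrist [[418.09309389   0.         322.66000962]
 [  0.         418.09309389 236.80257072]
 [  0.           0.           1.        ]] [0.13426063 0.5382531  0.38348487] [2.86172463e+00 2.40051946e-03 1.18045910e+00]
```

View pics/side0.png

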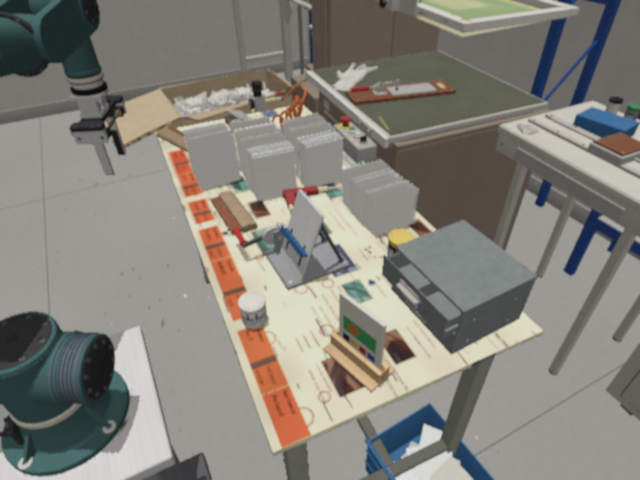

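View pics/top0.png

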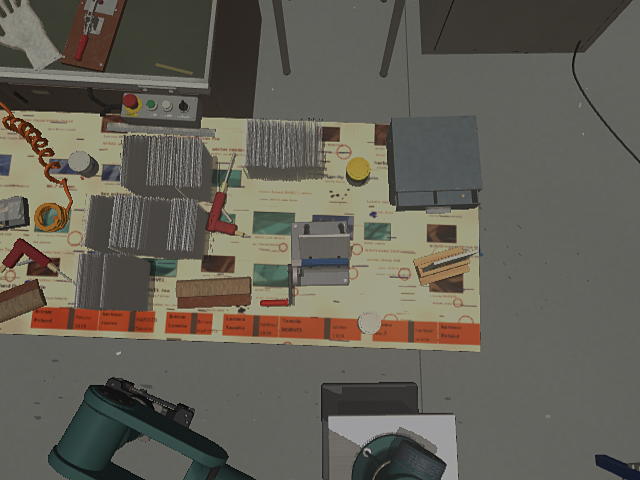

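View pics/wrist0.png

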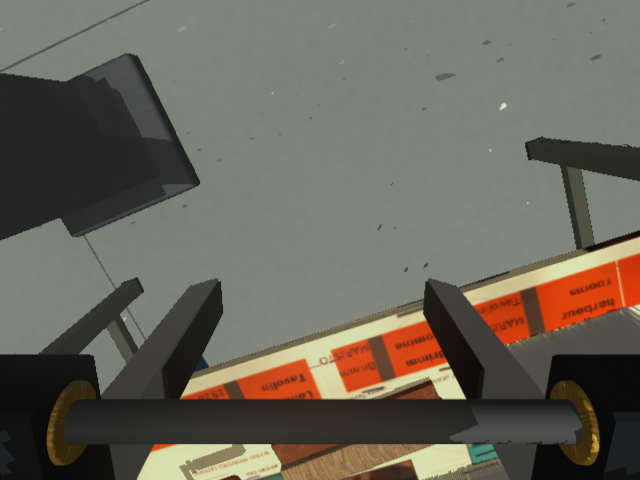

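```bash
cat > h.py <<'E'
import numpy as np,cv2
from scipy.spatial.transform import Rotation as R
from bench import robot
def cam(n):
    s=robot.snapshot(n); return s
def Rm(r): return R.from_euler('xyz',r).as_matrix()
def ray(s,u,v):
    K=s["intrinsics"];d=np.array([(u-K[0,2])/K[0,0],(v-K[1,2])/K[1,1],1.]);return np.array(s["eye"]),Rm(s["rotation"])@d
def onz(s,u,v,z):
    e,d=ray(s,u,v);return e+d*(z-e[2])/d[2]
def proj(s,p):
    q=Rm(s["rotation"]).T@(np.asarray(p)-s["eye"]);q=s["intrinsics"]@q;return q[:2]/q[2]
def tri(s1,a,s2,b):
    e1,d1=ray(s1,*a);e2,d2=ray(s2,*b)
    t=np.linalg.lstsq(np.c_[d1,-d2],e2-e1,rcond=None)[0]
    p,q=e1+t[0]*d1,e2+t[1]*d2;return (p+q)/2,np.linalg.norm(p-q)
def crop(s,x0,y0,x1,y1,f,fn):
    cv2.imwrite(fn,cv2.resize(s["color"][y0:y1,x0:x1,::-1],None,fx=f,fy=f,interpolation=cv2.INTER_CUBIC))
E
python3 - <<'E'
from h import *
import pickle
t=cam("top");s=cam("side");pickle.dump((t,s),open("v0.pkl","wb"))
crop(t,250,200,490,350,3.3,"pics/tc.png")
crop(s,220,180,420,400,2.7,"pics/sc.png")
for u,v in((261,302),(450,260)):print(onz(t,u,v,0.05))
E
```

```text
[0.42989335 0.3210438  0.05      ]
[ 0.53083866 -0.15760466  0.05      ]
```

View pics/tc.png

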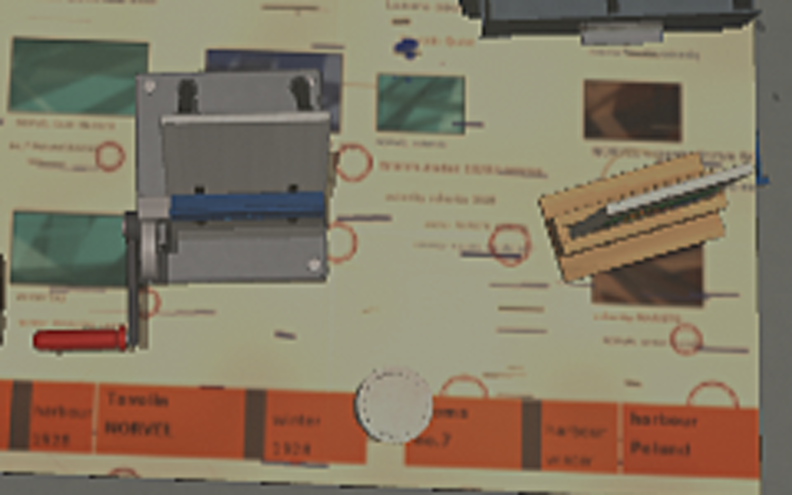

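View pics/sc.png

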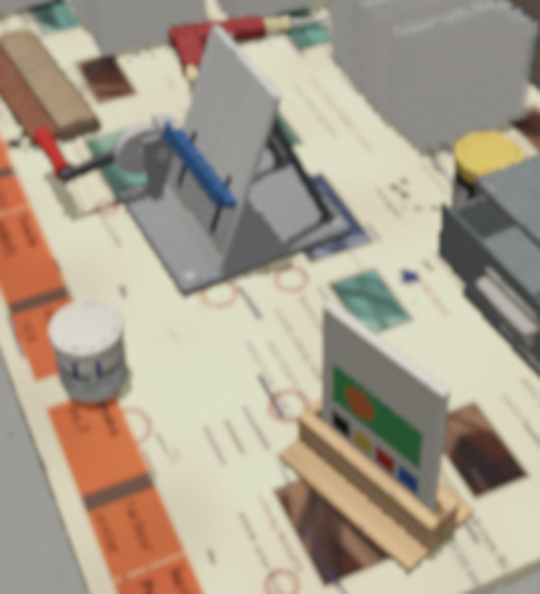

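```bash
python3 - <<'E'
from h import *
import pickle
t,s=pickle.load(open("v0.pkl","rb"))
C=lambda x,y:(250+x/3.3,200+y/3.3)
S=lambda x,y:(220+x/2.7,180+y/2.7)
a=onz(t,*C(137,74),.012);b=onz(t,*C(318,70),.012);c=onz(t,*C(327,281),.012)
print("base",a,b,c,np.linalg.norm(a-b),np.linalg.norm(b-c),np.arctan2(*(a-b)[[1,0]])-np.pi/2,np.arctan2(*(b-c)[[1,0]]))
hsv=cv2.cvtColor(t["color"],cv2.COLOR_RGB2HSV)
def reg(m,x0,y0,x1,y1):
    k=np.zeros_like(m);k[y0:y1,x0:x1]=m[y0:y1,x0:x1];return k
m=reg(cv2.inRange(hsv,(0,0,150),(179,25,255)),425,240,482,280)
# panel white
cs=max(cv2.findContours(m,0,2)[0],key=cv2.contourArea);r=cv2.minAreaRect(cs);print("panel",r)
bx=cv2.boxPoints(r);print(np.array([onz(t,*p,.158) for p in bx]),onz(t,*r[0],.158))
m=reg(cv2.inRange(hsv,(0,150,80),(8,255,255))|cv2.inRange(hsv,(172,150,80),(179,255,255)),255,295,292,310)
cs=max(cv2.findContours(m,0,2)[0],key=cv2.contourArea);r=cv2.minAreaRect(cs);print("grip",r,onz(t,*r[0],.05))
m=reg(cv2.inRange(hsv,(100,100,60),(130,255,255)),290,240,355,275)
cs=max(cv2.findContours(m,0,2)[0],key=cv2.contourArea);r=cv2.minAreaRect(cs);print("ledge",r);print(np.array([onz(t,*p,.085) for p in cv2.boxPoints(r)]))
m=reg(cv2.inRange(hsv,(8,70,100),(22,200,255)),405,235,482,295)
cs=max(cv2.findContours(m,0,2)[0],key=cv2.contourArea);r=cv2.minAreaRect(cs);print("rack",r);print(np.array([onz(t,*p,.037) for p in cv2.boxPoints(r)]),onz(t,*r[0],.037))
print("tri panel L",tri(t,C(609,208),s,S(326,308)),"R",tri(t,C(750,170),s,S(446,394)))
# print L,R rack top corners
for q in [(541,200),(700,155),(724,230),(570,283)]:print("rackc",onz(t,*C(*q),.037))
for q in [(85,345)]:print("grip tri",tri(t,C(85,340),s,S(50,150)))
E
```

```text
base [0.64075016 0.24689931 0.012     ] [0.64249672 0.10181697 0.012     ] [0.47320448 0.0978943  0.012     ] 0.14509284912317233 0.1693376776370851 0.012037869052438532 0.023166876312784045
panel ((452.79681396484375, 257.5176086425781), (2.559999704360962, 38.59999465942383), 73.73979187011719)
[[ 0.51234417 -0.09348859  0.158     ]
 [ 0.53691449 -0.18144212  0.158     ]
 [ 0.53108394 -0.18276675  0.158     ]
 [ 0.50655594 -0.09488141  0.158     ]] [ 0.52170033 -0.13806228  0.158     ]
grip ((273.5, 302.0), (6.0, 27.0), 90.0) [0.42955733 0.28977501 0.05      ]
ledge ((324.5010681152344, 261.04547119140625), (5.112316131591797, 45.12471389770508), 88.69805145263672)
[[0.53239081 0.21702985 0.085     ]
 [0.53376293 0.10546565 0.085     ]
 [0.52102053 0.1054178  0.085     ]
 [0.51965659 0.2167887  0.085     ]]
rack ((444.19378662109375, 268.9179992675781), (48.72601318359375, 53.983394622802734), 72.25532531738281)
[[ 0.54939671 -0.0615752   0.037     ]
 [ 0.5909469  -0.19615469  0.037     ]
 [ 0.47060507 -0.22701648  0.037     ]
 [ 0.43037756 -0.09435104  0.037     ]] [ 0.50980419 -0.14470886  0.037     ]
tri panel L (array([ 0.50929335, -0.09507321,  0.15669761]), np.float64(0.00013800971183150018)) R (array([ 0.53688527, -0.19665693,  0.15880876]), np.float64(0.0037062337258103625))
rackc [ 0.53205144 -0.06825692  0.037     ]
rackc [ 0.56614229 -0.19380998  0.037     ]
rackc [ 0.50711562 -0.20901425  0.037     ]
rackc [ 0.46735713 -0.08793023  0.037     ]
grip tri (array([0.42731269, 0.28342834, 0.05618088]), np.float64(0.00152738289216488))
```

```bash
cat >> h.py <<'E'
def plan(p1,rpy1,n,start=None):
    o=robot.get_obs();p0=o["tool_pos"];r0=R.from_euler('xyz',o["ee_rot"]);r1=R.from_euler('xyz',rpy1)
    w=(r0.inv()*r1).as_rotvec();d=(np.array(p1)-p0)/n*1000
    print("rot/row",np.round(w/n,4))
    for i in range(n):
        print(np.round((r0*R.from_rotvec(w*i/n)).inv().apply(d),1))
def st():
    o=robot.get_obs();print(round(o["time"],2),o["tool_pos"].round(4),o["ee_rot"].round(4),o["wrist_force"].round(1),round(o["width"],4),o["joint_positions"].round(2))
E
python3 -c "
from h import *
plan([.522,-.145,.225],[-3.1416,0,.265],16)"
```

```text
rot/row [0.     0.0001 0.0572]
[-30.3  33.6  -1.2]
[-28.3  35.3  -1.2]
[-26.3  36.9  -1.2]
[-24.1  38.3  -1.2]
[-21.9  39.6  -1.2]
[-19.6  40.8  -1.2]
[-17.2  41.9  -1.2]
[-14.8  42.8  -1.2]
[-12.3  43.6  -1.2]
[-9.8 44.2 -1.2]
[-7.3 44.7 -1.2]
[-4.7 45.  -1.2]
[-2.1 45.2 -1.2]
[ 0.4 45.3 -1.3]
[ 3.  45.2 -1.3]
[ 5.6 44.9 -1.3]
```

```bash
python3 -m handwheel '{"delta_pos":[[-30,34,-5],[-28,35,-5],[-26,37,-5],[-24,38,-5],[-22,40,-5],[-20,41,-5],[-17,42,-5],[-15,43,-5]],"rotation":[[0,0,0.057],[0,0,0.057],[0,0,0.057],[0,0,0.057],[0,0,0.057],[0,0,0.057],[0,0,0.057],[0,0,0.057]],"claw":[-1,-1,-1,-1,-1,-1,-1,-1]}'; python3 -c "
from h import *
plan([.522,-.145,.225],[-3.1416,0,.265],8)"
```

```text
time: 1.25
tool_pos: [0.3673, 0.1807, 0.2457]
ee_rot: [3.141, -0.001, 0.722]
wrist_force: [0.2, -0.4, 0.4]
width: 0.0938
rot/row [ 0.     -0.0001  0.0572]
[-12.4  43.3   2.6]
[-9.9 44.   2.6]
[-7.4 44.5  2.6]
[-4.8 44.8  2.6]
[-2.3 45.   2.6]
[ 0.3 45.1  2.6]
[ 2.9 45.   2.6]
[ 5.5 44.7  2.6]
```

```bash
python3 -m handwheel '{"delta_pos":[[-12,43,3],[-10,44,3],[-7,44.5,3],[-5,45,3],[-2,45,2],[0,45,2],[3,43,2],[5,42,2]],"rotation":[[0,0,0.057],[0,0,0.057],[0,0,0.057],[0,0,0.057],[0,0,0.057],[0,0,0.057],[0,0,0.057],[0,0,0.057]],"claw":[-1,-1,-1,-1,-1,-1,-1,-1]}'; python3 - <<'E'
from h import *
s=cam("wrist");cv2.imwrite("pics/w1.png",s["color"][:,:,::-1]);st()
# projected guess of panel top corners
y=np.array([-.262,.965,0]);c=np.array([.522,-.145,.158])
print(proj(s,c+.055*y),proj(s,c-.055*y),s["eye"],s["rotation"])
E
```

```text
time: 2.25
tool_pos: [0.5211, -0.1399, 0.2252]
ee_rot: [-3.141, -0.0, 0.266]
wrist_force: [-0.2, -0.8, -0.0]
width: 0.0941
2.3 [ 0.5223 -0.1445  0.2239] [3.1384e+00 1.2000e-03 2.6040e-01] [ 0.9 -2.9  0.3] 0.094 [-0.37  0.07  1.36 -0.    1.72 -0.63]
[323.38421127 169.96171195] [323.11135471 337.74926576] [ 0.4995167  -0.06280304  0.40429673] [2.86097579e+00 1.21212392e-03 2.66266674e-01]
```

View pics/w1.png

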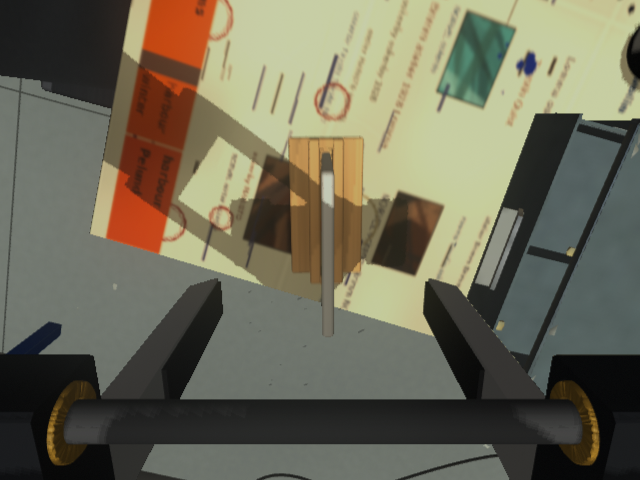

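```bash
python3 -m handwheel '{"delta_pos":[[3,0,10],[0,0,16],[0,0,16],[0,0,16],[0,0,16],[0,0,14],[0,0,9],[0,0,4]],"rotation":[[0,0,0],[0,0,0],[0,0,0],[0,0,0],[0,0,0],[0,0,0],[0,0,0],[0,0,0]],"claw":[-1,-1,-1,-1,-1,-1,-1,-1]}'; python3 - <<'E'
from h import *
s=cam("wrist");cv2.imwrite("pics/w2.png",s["color"][:,:,::-1]);st()
E
```

```text
time: 3.3
tool_pos: [0.5234, -0.1377, 0.1238]
ee_rot: [-3.141, 0.0, 0.268]
wrist_force: [-0.1, 0.3, -0.4]
width: 0.0943
3.35 [ 0.5233 -0.1377  0.1236] [-3.141e+00  7.000e-04  2.680e-01] [-0.2 -0.4 -0. ] 0.0941 [-0.36  0.1   1.52  0.    1.52 -0.63]
```

View pics/w2.png

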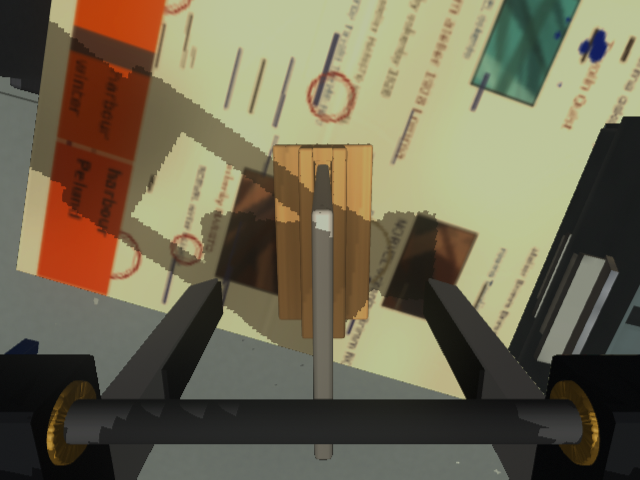

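```bash
python3 - <<'E'
from h import *
s=cam("wrist");st()
a=onz(s,322,212,.158);b=onz(s,323,459,.158);c=(a+b)/2;print(a,b,c,np.linalg.norm(a-b))
o=robot.get_obs();print(R.from_euler('xyz',o["ee_rot"]).inv().apply(c-o["tool_pos"])*1000)
E
```

```text
3.4 [ 0.5235 -0.1378  0.1242] [-3.1413e+00  1.0000e-04  2.6790e-01] [-0.1  0.3  1.2] 0.0943 [-0.36  0.1   1.52  0.    1.52 -0.63]
[ 0.50988303 -0.09213408  0.158     ] [ 0.53874988 -0.19567765  0.158     ] [ 0.52431645 -0.14390587  0.158     ] 0.10749216985873142
[ -0.85815677   6.12484469 -33.78853643]
```

Move 6 mm along tool y, then close.

```bash
python3 -m handwheel '{"delta_pos":[[-0.5,3,0],[0,3,0],[0,0,0],[0,0,0],[0,0,0],[0,0,0],[0,0,0],[0,0,0]],"rotation":[[0,0,0],[0,0,0],[0,0,0],[0,0,0],[0,0,0],[0,0,0],[0,0,0],[0,0,0]],"claw":[-1,-1,1,1,1,1,1,1]}'; python3 -c "
from h import *
st()"
```

```text
time: 4.4
tool_pos: [0.5247, -0.1436, 0.1245]
ee_rot: [-3.142, -0.0, 0.268]
wrist_force: [0.3, -0.5, 0.8]
width: 0.0379
4.4 [ 0.5247 -0.1436  0.1245] [-3.1415e+00 -1.0000e-04  2.6800e-01] [ 0.3 -0.5  0.8] 0.0379 [-0.37  0.1   1.51  0.    1.52 -0.64]
```

```bash
python3 -m handwheel '{"delta_pos":[[0,0,0],[0,0,0],[0,0,0],[0,0,0],[0,0,0],[0,0,0],[0,0,0],[0,0,0]],"rotation":[[0,0,0],[0,0,0],[0,0,0],[0,0,0],[0,0,0],[0,0,0],[0,0,0],[0,0,0]],"claw":[1,1,1,1,1,1,1,1]}'; python3 -c "
from h import *
st()"
```

```text
time: 5.4
tool_pos: [0.5247, -0.1436, 0.1245]
ee_rot: [-3.142, -0.0, 0.268]
wrist_force: [0.4, 0.4, 1.0]
width: 0.0076
5.4 [ 0.5247 -0.1436  0.1245] [-3.1415e+00 -1.0000e-04  2.6790e-01] [0.4 0.4 1. ] 0.0076 [-0.37  0.1   1.51  0.    1.52 -0.64]
```

```bash
python3 -m handwheel '{"delta_pos":[[0,0,-4],[0,0,-10],[0,0,-18],[0,0,-25],[0,0,-28],[0,0,-28],[0,0,-24],[0,0,-14]],"rotation":[[0,0,0],[0,0,0],[0,0,0],[0,0,0],[0,0,0],[0,0,0],[0,0,0],[0,0,0]],"claw":[1,1,1,1,1,1,1,1]}'; python3 - <<'E'
from h import *
st()
s=cam("side");cv2.imwrite("pics/s3.png",s["color"][:,:,::-1])
# target: well-seated pose, raised 60 mm up the slope and 30mm off rest
yaw=.014;Z=R.from_euler('z',yaw)
L=np.array([.533,.161,.085]);ex=Z.apply([np.cos(.349),0,-np.sin(.349)]);ez=Z.apply([np.sin(.349),0,np.cos(.349)])
# TCP below panel top by 158-124.5 =33.5 -> z' =150-33.5
for dx,dz in((-30,60),(-4,3)):
    p=L+ex*dx/1000+ez*(116.5+dz)/1000;print(dx,dz,p)
rr=Z*R.from_euler('y',.349)*R.from_euler('x',np.pi);print(rr.as_euler('xyz'))
E
```

```text
time: 6.4
tool_pos: [0.5252, -0.1438, 0.2785]
ee_rot: [3.139, -0.003, 0.268]
wrist_force: [0.2, -0.4, -1.4]
width: 0.0079
6.4 [ 0.5252 -0.1438  0.2785] [ 3.1393 -0.0033  0.268 ] [ 0.2 -0.4 -1.4] 0.0079 [-0.37  0.07  1.25  0.    1.82 -0.64]
-30 60 [0.56516103 0.16145028 0.26111847]
-4 3 [0.57010152 0.16151946 0.19866379]
[3.14159265 0.349      0.014     ]
```

View pics/s3.png

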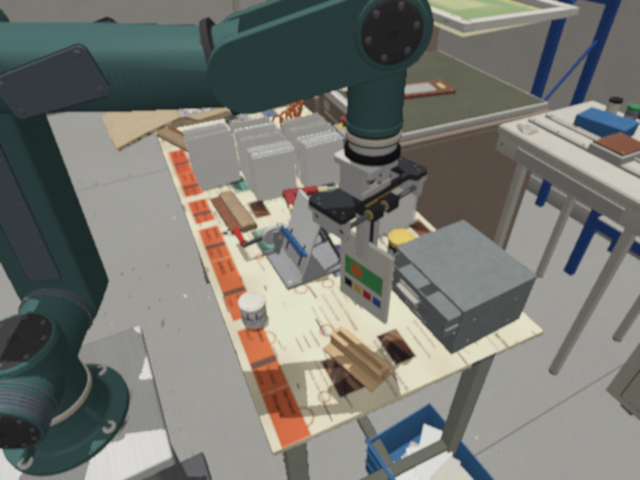

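```bash
python3 - <<'E'
from h import *
yaw=.014;Z=R.from_euler('z',yaw)
L=np.array([.533,.161,.085]);ex=Z.apply([np.cos(.349),0,-np.sin(.349)]);ez=Z.apply([np.sin(.349),0,np.cos(.349)])
p=L+ex*-.035+ez*.1765;print(p)
o=robot.get_obs();print((p-o["tool_pos"]))
plan(p,[np.pi,.349,.014],20)
E
```

```text
[0.56046291 0.16138451 0.26282826]
[ 0.03488808  0.30539111 -0.01697531]
rot/row [ 0.0024 -0.0176  0.0125]
[  5.7 -14.3   0.8]
[  5.6 -14.3   0.8]
[  5.4 -14.4   0.7]
[  5.2 -14.5   0.6]
[  5.  -14.5   0.6]
[  4.9 -14.6   0.5]
[  4.7 -14.6   0.5]
[  4.5 -14.7   0.4]
[  4.3 -14.8   0.4]
[  4.2 -14.8   0.3]
[  4.  -14.9   0.3]
[  3.8 -14.9   0.3]
[  3.6 -15.    0.2]
[  3.4 -15.    0.2]
[  3.3 -15.    0.2]
[  3.1 -15.1   0.2]
[  2.9 -15.1   0.2]
[  2.7 -15.2   0.1]
[  2.5 -15.2   0.1]
[  2.3 -15.2   0.1]
```

```bash
python3 -m handwheel '{"delta_pos":[[2,-4,0],[3,-9,0],[5,-14,0.5],[5,-15,0.5],[5,-15,0.5],[5,-15,0.5],[5,-15,0.5],[5,-15,0.5]],"rotation":[[0.001,-0.005,0.004],[0.002,-0.012,0.008],[0.002,-0.018,0.013],[0.002,-0.018,0.013],[0.002,-0.018,0.013],[0.002,-0.018,0.013],[0.002,-0.018,0.013],[0.002,-0.018,0.013]],"claw":[1,1,1,1,1,1,1,1]}';  python3 -c "
from h import *
st();plan([.5605,.1614,.2628],[np.pi,.349,.014],14)"
```

```text
time: 7.45
tool_pos: [0.535, -0.035, 0.2698]
ee_rot: [-3.131, 0.129, 0.179]
wrist_force: [-0.6, -0.3, -1.5]
width: 0.0075
7.45 [ 0.535  -0.035   0.2698] [-3.1312  0.1288  0.1787] [-0.6 -0.3 -1.5] 0.0075 [-0.15  0.15  1.18 -0.03  1.94 -0.34]
rot/row [ 0.0021 -0.0156  0.0115]
[  4.3 -13.5   0.1]
[  4.2 -13.5   0. ]
[  4.  -13.6   0. ]
[  3.8 -13.6  -0. ]
[  3.7 -13.7  -0.1]
[  3.5 -13.7  -0.1]
[  3.4 -13.7  -0.1]
[  3.2 -13.8  -0.1]
[  3.  -13.8  -0.2]
[  2.9 -13.9  -0.2]
[  2.7 -13.9  -0.2]
[  2.6 -13.9  -0.2]
[  2.4 -14.   -0.2]
[  2.2 -14.   -0.2]
```

```bash
python3 -m handwheel '{"delta_pos":[[4.5,-15,0],[4.5,-15,0],[4.5,-15,0],[4,-15,0],[4,-15,0],[4,-15,0],[3.5,-15,0],[3.5,-15,0]],"rotation":[[0.002,-0.017,0.012],[0.002,-0.017,0.012],[0.002,-0.017,0.012],[0.002,-0.017,0.012],[0.002,-0.017,0.012],[0.002,-0.017,0.012],[0.002,-0.017,0.012],[0.002,-0.017,0.012]],"claw":[1,1,1,1,1,1,1,1]}';  python3 -c "
from h import *
st();plan([.5605,.1614,.2628],[np.pi,.349,.014],6)"
```

```text
time: 8.45
tool_pos: [0.5505, 0.0882, 0.265]
ee_rot: [-3.135, 0.266, 0.082]
wrist_force: [-0.8, 0.8, -2.0]
width: 0.0079
8.45 [0.5505 0.0882 0.265 ] [-3.1349  0.2657  0.082 ] [-0.8  0.8 -2. ] 0.0079 [ 0.06  0.31  1.02  0.    2.08 -0.02]
rot/row [ 0.0023 -0.0138  0.0109]
[  2.7 -12.   -0.3]
[  2.5 -12.1  -0.3]
[  2.4 -12.1  -0.3]
[  2.3 -12.1  -0.3]
[  2.1 -12.1  -0.3]
[  2.  -12.2  -0.3]
```

```bash
python3 -m handwheel '{"delta_pos":[[2.6,-14,0],[2.6,-13,0],[2.4,-12,0],[2.3,-11,0],[2.1,-9,0],[1,-6,0],[0,-3,0],[0,0,0]],"rotation":[[0.002,-0.016,0.012],[0.002,-0.016,0.012],[0.002,-0.014,0.012],[0.002,-0.012,0.012],[0.002,-0.01,0.01],[0.001,-0.008,0.006],[0,0,0],[0,0,0]],"claw":[1,1,1,1,1,1,1,1]}';  python3 - <<'E'
from h import *
st();plan([.5605,.1614,.2628],[np.pi,.349,.014],1)
for n in("side","top","wrist"):
    s=cam(n)
    if n=="side":crop(s,200,130,420,290,3.6,"pics/s4.png")
    elif n=="top":crop(s,230,150,430,320,3.5,"pics/t4.png")
    else:cv2.imwrite("pics/w4.png",s["color"][:,:,::-1])
E
```

```text
time: 9.45
tool_pos: [0.5596, 0.1555, 0.263]
ee_rot: [3.139, 0.338, 0.015]
wrist_force: [-1.0, 0.3, -0.5]
width: 0.0079
9.45 [0.5596 0.1555 0.263 ] [3.1394 0.3384 0.015 ] [-1.   0.3 -0.5] 0.0079 [0.15 0.42 0.89 0.05 2.17 0.15]
rot/row [ 0.0025 -0.0106  0.001 ]
[ 1.  -5.9 -0.1]
```

View pics/s4.png

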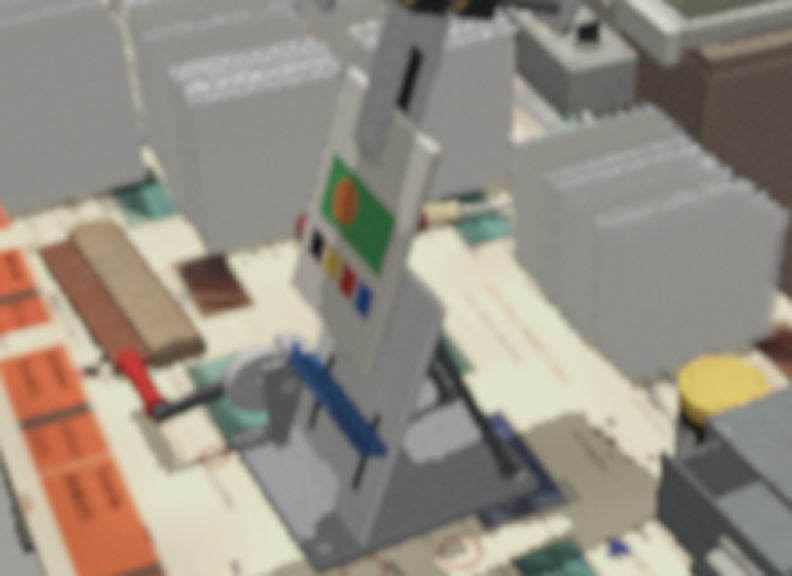

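View pics/w4.png

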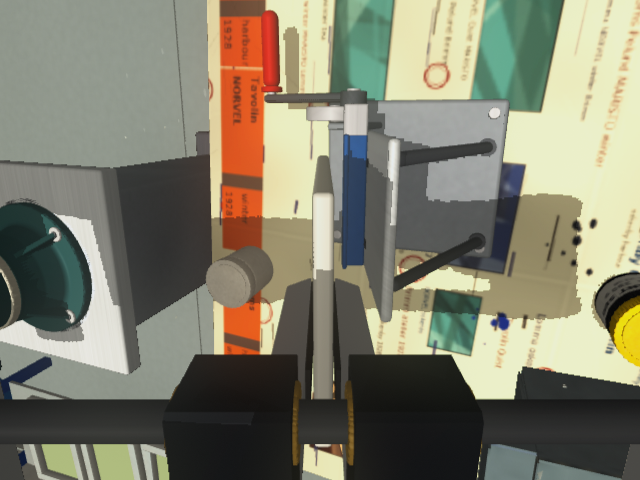

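View pics/t4.png

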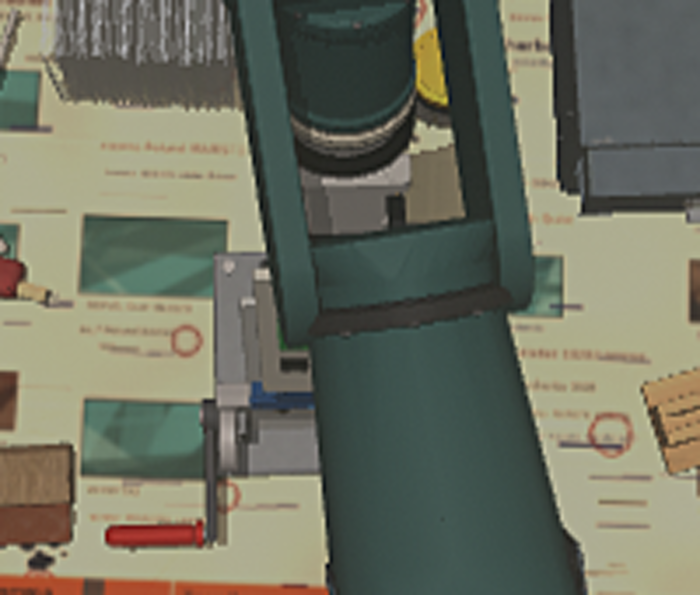

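```bash
python3 - <<'E'
from h import *
import pickle
s=cam("wrist");pickle.dump(s,open("w4.pkl","wb"));st();crop(s,300,80,420,340,2.3*1.0,"pics/w5.png")
crop(s,300,90,420,210,5,"pics/w5a.png");crop(s,300,210,420,330,5,"pics/w5b.png")
E
```

```text
9.65 [0.5596 0.1552 0.2631] [3.1394 0.3382 0.0146] [ 0.2 -0.2 -0.7] 0.0084 [0.15 0.42 0.89 0.05 2.17 0.15]
```

View pics/w5a.png

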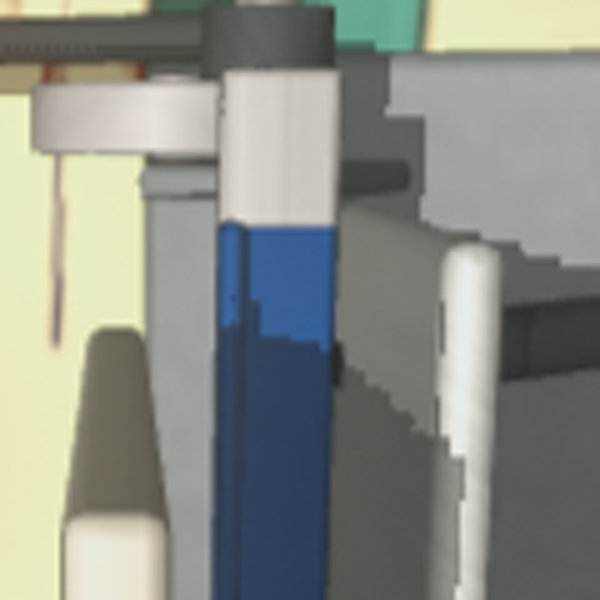

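View pics/w5b.png

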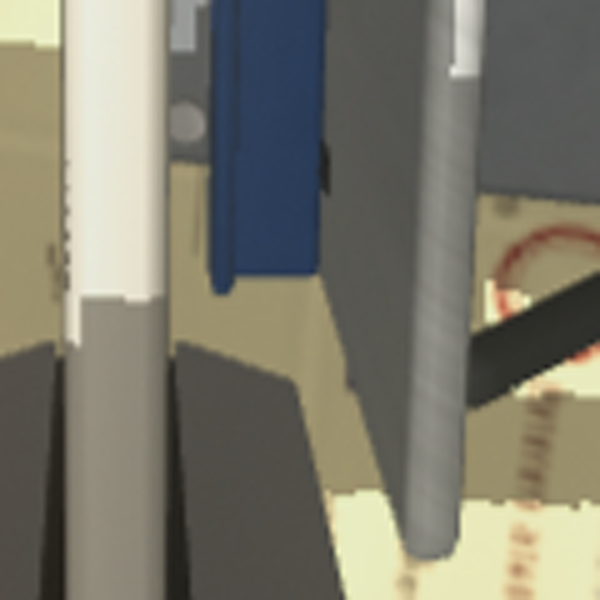

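```bash
python3 - <<'E'
from h import *
import pickle
s=pickle.load(open("w4.pkl","rb"))
A=lambda x,y:(300+x/5,90+y/5)
B=lambda x,y:(300+x/5,210+y/5)
def seg(a,b,z):
    p=onz(s,*a,z);q=onz(s,*b,z);d=p-q;print(p.round(4),q.round(4),"mid",((p+q)/2).round(4),"len",np.linalg.norm(d).round(4),"yaw",np.arctan2(-d[0],d[1]).round(4))
seg(A(335,230),B(318,274),.085)
seg(A(441,245),B(403,550),.1837)
# panel top back corners (tool pose estimate)
o=robot.get_obs();r=R.from_euler('xyz',o["ee_rot"]);
zt=o["tool_pos"]-r.apply([0,0,.0335]);print("panel top ctr by tool",zt)
print("+y end",onz(s,*A(116,520),zt[2]), "predict", zt+r.apply([0,-.055,0]))
E
```

```text
[0.5342 0.2186 0.085 ] [0.5362 0.1056 0.085 ] mid [0.5352 0.1621 0.085 ] len 0.113 yaw 0.0177
[0.5706 0.2224 0.1837] [0.5725 0.1059 0.1837] mid [0.5716 0.1641 0.1837] len 0.1165 yaw 0.0159
panel top ctr by tool [0.57075169 0.15542911 0.29468934]
+y end [0.56974673 0.20907898 0.29468934] predict [0.56990676 0.2104225  0.29457782]
```

```bash
cat >> h.py <<'E'
yaw=.017;Z=R.from_euler('z',yaw)
L=np.array([.5345,.162,.085]);ex=Z.apply([np.cos(.349),0,-np.sin(.349)]);ez=Z.apply([np.sin(.349),0,np.cos(.349)])
def tgt(dx,dz,dy=0): return L+ex*dx/1000+ez*(116.5+dz)/1000+Z.apply([0,dy/1000,0])
def where(o):
    d=o["tool_pos"]-L;return np.array([d@ex,d@Z.apply([0,1,0]),d@ez-.1165])*1000
RP=[np.pi,.349,yaw]
E
python3 -c "
from h import *
st();print(where(robot.get_obs()))
plan(tgt(-8.5,15),RP,1)"
```

```text
9.65 [0.5596 0.1552 0.2631] [3.1394 0.3382 0.0146] [ 0.2 -0.2 -0.7] 0.0084 [0.15 0.42 0.89 0.05 2.17 0.15]
[-37.38706038  -7.2320718   59.40680791]
rot/row [ 0.0014 -0.0108 -0.0022]
[28.4 -7.4 44.7]
```

```bash
python3 -m handwheel '{"delta_pos":[[2,-0.5,3],[4,-1,5],[5,-1.5,8],[5,-1.5,8],[5,-1,8],[4,-1,7],[2.4,-0.5,4],[1,-0.4,1.7]],"rotation":[[0,-0.0015,0],[0,-0.0015,0],[0,-0.0015,0],[0,-0.0015,0],[0,-0.0015,-0.001],[0,-0.0015,-0.001],[0,-0.0015,0],[0,0,0]],"claw":[1,1,1,1,1,1,1,1]}'; python3 - <<'E'
from h import *
st();print(where(robot.get_obs()));plan(tgt(-8.5,2),RP,1)
s=cam("wrist");crop(s,290,60,430,340,2.1,"pics/w6.png")
s=cam("side");crop(s,250,150,370,290,4,"pics/s6.png")
E
```

```text
time: 10.65
tool_pos: [0.5712, 0.163, 0.2108]
ee_rot: [3.14, 0.35, 0.017]
wrist_force: [0.1, 0.5, -0.7]
width: 0.0077
10.65 [0.5712 0.163  0.2108] [3.1402 0.3495 0.0172] [ 0.1  0.5 -0.7] 0.0077 [0.16 0.46 0.94 0.05 2.09 0.16]
[-8.53182356  0.35605464 14.31376343]
rot/row [0.0015 0.0005 0.0002]
[ 0.   0.3 12.3]
```

View pics/s6.png

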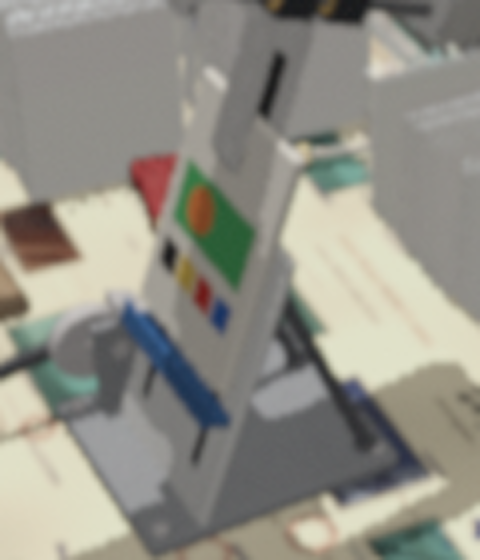

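View pics/w6.png

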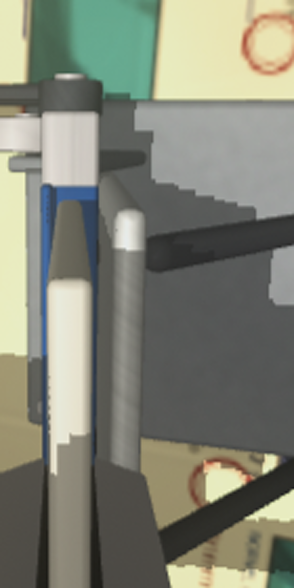

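```bash
python3 -m handwheel '{"delta_pos":[[1,0,0],[1,0,0],[0,0,1.5],[0,0,2],[0,0,2],[0,0,2],[0,0,1.5],[0,0,1]],"rotation":[[0,0,0],[0,0,0],[0,0,0],[0,0,0],[0,0,0],[0,0,0],[0,0,0],[0,0,0]],"claw":[1,1,1,1,1,1,1,1]}'; python3 - <<'E'
from h import *
st();print(where(robot.get_obs()))
s=cam("wrist");crop(s,290,60,430,340,2.1,"pics/w7.png")
s=cam("side");crop(s,250,150,370,290,4,"pics/s7.png")
E
```

```text
time: 11.75
tool_pos: [0.5696, 0.1629, 0.201]
ee_rot: [3.14, 0.349, 0.017]
wrist_force: [-0.4, 0.0, -1.5]
width: 0.0077
11.75 [0.5696 0.1629 0.201 ] [3.1402 0.3492 0.0172] [-0.4  0.  -1.5] 0.0077 [0.16 0.46 0.97 0.05 2.07 0.15]
[-6.66157147  0.32963075  4.53768189]
```

View pics/s7.png

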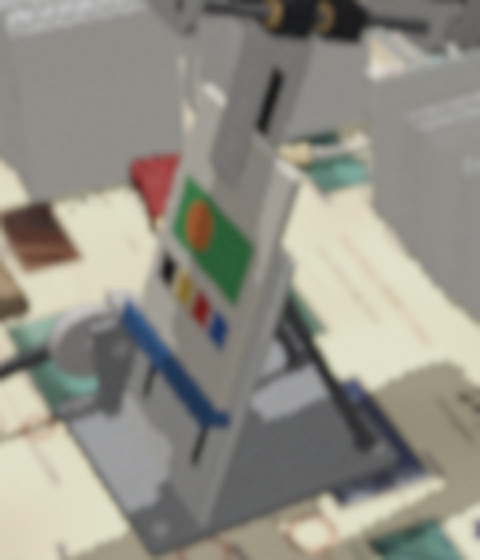

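View pics/w7.png

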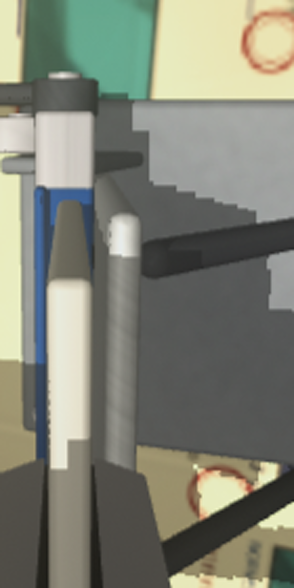

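```bash
python3 -m handwheel '{"delta_pos":[[0,0,0.8],[0,0,0.8],[0,0,0.6],[0,0,0.6],[0,0,0.4],[0,0,0.4],[0,0,0],[0,0,0]],"rotation":[[0,0,0],[0,0,0],[0,0,0],[0,0,0],[0,0,0],[0,0,0],[0,0,0],[0,0,0]],"claw":[1,1,1,1,1,1,1,1]}'; python3 - <<'E'
from h import *
st();print(where(robot.get_obs()))
E
```

```text
time: 12.85
tool_pos: [0.5685, 0.1629, 0.1977]
ee_rot: [3.14, 0.349, 0.017]
wrist_force: [0.5, -0.3, -0.6]
width: 0.0083
12.85 [0.5685 0.1629 0.1977] [3.1402 0.349  0.0172] [ 0.5 -0.3 -0.6] 0.0083 [0.16 0.45 0.98 0.05 2.06 0.15]
[-6.62444938  0.31616965  1.07119958]
```

```bash
python3 -m handwheel '{"delta_pos":[[0,0,0.5],[0,0,0.5],[0,0,0.5],[0,0,0],[0.6,0,0],[0.6,0,0],[0.6,0,0],[0,0,0]],"rotation":[[0,0,0],[0,0,0],[0,0,0],[0,0,0],[0,0,0],[0,0,0],[0,0,0],[0,0,0]],"claw":[1,1,1,1,1,1,1,1]}'; python3 - <<'E'
from h import *
st();print(where(robot.get_obs()))
E
```

```text
time: 13.85
tool_pos: [0.5692, 0.1629, 0.1968]
ee_rot: [3.14, 0.35, 0.018]
wrist_force: [-0.3, -0.9, 6.6]
width: 0.0078
13.85 [0.5692 0.1629 0.1968] [3.1404 0.3498 0.0176] [-0.3 -0.9  6.6] 0.0078 [0.16 0.46 0.97 0.05 2.06 0.15]
[-5.64649892  0.2739895   0.39579197]
```

```bash
python3 -m handwheel '{"delta_pos":[[0,0,-0.5],[0.6,0,0],[0.6,0,0],[0.6,0,0],[0,0,0],[0,0,0],[0,0,0],[0,0,0]],"rotation":[[0,0,0],[0,0,0],[0,0,0],[0,0,0],[0,0,0],[0,0,0],[0,0,0],[0,0,0]],"claw":[1,1,1,1,1,1,1,1]}'; python3 - <<'E'
from h import *
st();print(where(robot.get_obs()))
s=cam("wrist");crop(s,290,60,430,340,2.1,"pics/w8.png")
E
```

```text
time: 14.85
tool_pos: [0.5712, 0.1632, 0.196]
ee_rot: [3.141, 0.35, 0.018]
wrist_force: [0.2, -0.8, 4.4]
width: 0.0079
14.85 [0.5712 0.1632 0.196 ] [3.1409 0.3496 0.0178] [ 0.2 -0.8  4.4] 0.0079 [0.16 0.46 0.97 0.05 2.06 0.15]
[-3.43047844  0.55488282  0.37572075]
```

View pics/w8.png

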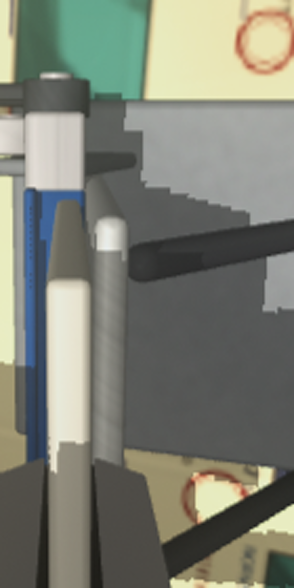

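```bash
python3 -m handwheel '{"delta_pos":[[0.5,0,0],[0.5,0,0],[0.5,0,0],[0.5,0,0],[0.4,0,0],[0,0,0],[0,0,0],[0,0,0]],"rotation":[[0,0,0],[0,0,0],[0,0,0],[0,0,0],[0,0,0],[0,0,0],[0,0,0],[0,0,0]],"claw":[1,1,1,1,1,1,1,1]}'; python3 - <<'E'
from h import *
st();print(where(robot.get_obs()))
E
```

```text
time: 15.9
tool_pos: [0.5721, 0.1632, 0.1957]
ee_rot: [3.141, 0.353, 0.018]
wrist_force: [-3.1, -0.2, 7.5]
width: 0.0081
15.9 [0.5721 0.1632 0.1957] [3.1406 0.353  0.0177] [-3.1 -0.2  7.5] 0.0081 [0.16 0.47 0.96 0.05 2.06 0.15]
[-2.51120425  0.59177208  0.38213648]
```

```bash
python3 -m handwheel '{"delta_pos":[[0,0,0],[0,0,0],[0,0,0],[0,0,0],[0,0,0],[0,0,0],[0,0,0],[0,0,0]],"rotation":[[0,0,0],[0,0,0],[0,0,0],[0,0,0],[0,0,0],[0,0,0],[0,0,0],[0,0,0]],"claw":[0,0,0,0,0,0,0,0]}'; python3 - <<'E'
from h import *
st();print(where(robot.get_obs()))
s=cam("wrist");cv2.imwrite("pics/w9.png",s["color"][:,:,::-1])
s=cam("side");crop(s,250,150,370,290,4,"pics/s9.png")
E
```

```text
time: 16.9
tool_pos: [0.5738, 0.163, 0.1948]
ee_rot: [3.14, 0.349, 0.017]
wrist_force: [-0.5, 0.2, -0.2]
width: 0.0473
16.9 [0.5738 0.163  0.1948] [3.1402 0.3489 0.0171] [-0.5  0.2 -0.2] 0.0473 [0.15 0.47 0.96 0.05 2.06 0.15]
[-0.62858684  0.30686521  0.10830375]
```

View pics/w9.png

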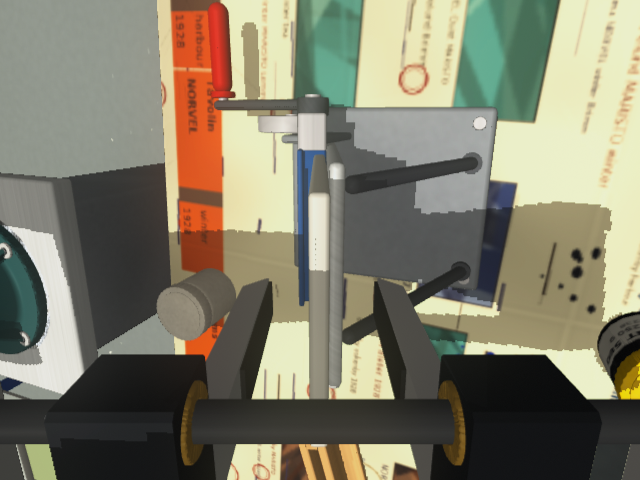

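View pics/s9.png

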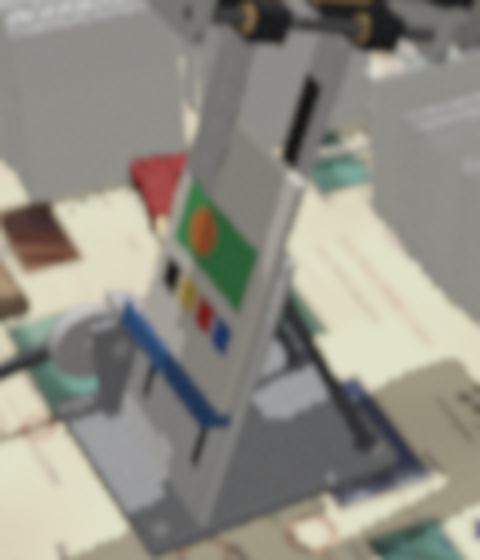

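```bash
python3 -m handwheel '{"delta_pos":[[0,0,-5],[0,0,-10],[0,0,-16],[0,0,-20],[0,0,-22],[0,0,-22],[0,0,-15],[0,0,-5]],"rotation":[[0,0,0],[0,0,0],[0,0,0],[0,0,0],[0,0,0],[0,0,0],[0,0,0],[0,0,0]],"claw":[0,0,0,0,0,0,0,0]}'; python3 - <<'E'
from h import *
st();print(where(robot.get_obs()))
s=cam("wrist");cv2.imwrite("pics/w10.png",s["color"][:,:,::-1])
s=cam("side");crop(s,230,150,370,290,4,"pics/s10.png")
o=[.434,.292]
plan([.430,.292,.20],[np.pi,0,.017],12)
E
```

```text
time: 18.0
tool_pos: [0.6137, 0.1638, 0.3043]
ee_rot: [3.141, 0.346, 0.017]
wrist_force: [-0.7, -0.1, 0.8]
width: 0.0466
18.0 [0.6137 0.1638 0.3043] [3.1406 0.3462 0.0172] [-0.7 -0.1  0.8] 0.0466 [0.15 0.59 0.56 0.06 2.33 0.16]
[ -0.52922414   0.45774349 116.72441246]
rot/row [0.0001 0.029  0.    ]
[-11.3 -11.   13.2]
[-11.6 -11.   12.9]
[-12.  -11.   12.6]
[-12.4 -11.   12.2]
[-12.7 -11.   11.8]
[-13.1 -11.   11.5]
[-13.4 -10.9  11.1]
[-13.7 -10.9  10.7]
[-14.  -10.9  10.3]
[-14.3 -10.9   9.9]
[-14.6 -10.9   9.5]
[-14.8 -10.9   9. ]
```

View pics/w10.png

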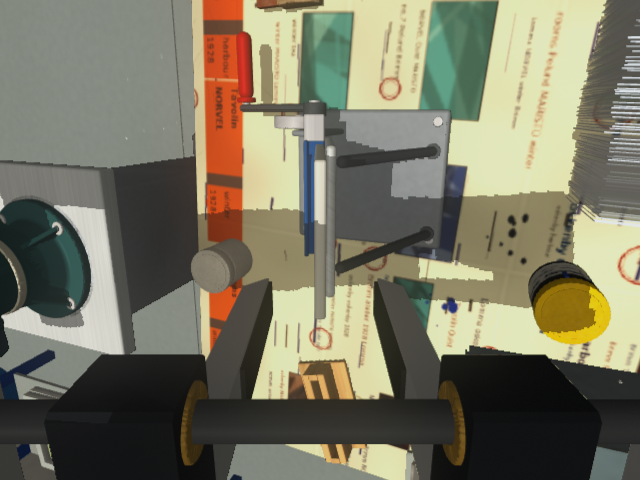

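View pics/s10.png

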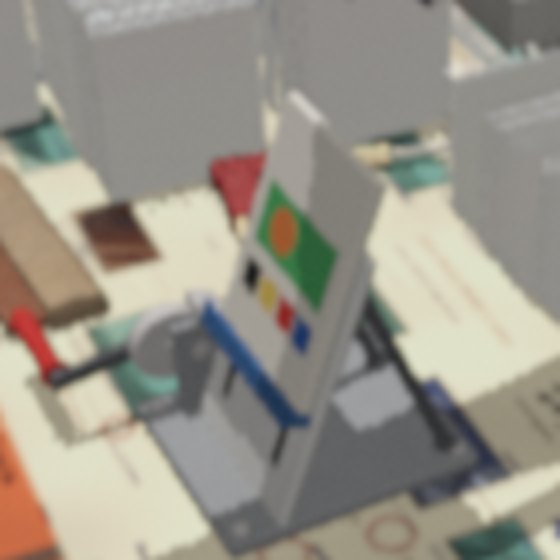

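```bash
python3 -c "
from h import *
plan([.57,.292,.30],[np.pi,0.06,.017],8)"
```

```text
rot/row [0.0002 0.036  0.    ]
[ -4.7 -16.1   2.1]
[ -4.8 -16.1   2. ]
[ -4.8 -16.1   1.8]
[ -4.9 -16.1   1.6]
[ -5.  -16.1   1.4]
[ -5.  -16.1   1.3]
[ -5.1 -16.1   1.1]
[ -5.1 -16.1   0.9]
```

```bash
python3 -m handwheel '{"delta_pos":[[-5,-16,2],[-5,-16,2],[-5,-16,2],[-5,-16,1.5],[-5,-16,1.5],[-5,-16,1],[-5,-16,1],[-5,-16,1]],"rotation":[[0,0.036,0],[0,0.036,0],[0,0.036,0],[0,0.036,0],[0,0.036,0],[0,0.036,0],[0,0.036,0],[0,0.036,0]],"claw":[-1,-1,-1,-1,-1,-1,-1,-1]}'; python3 -c "
from h import *
st();plan([.43,.292,.17],[np.pi,0,.017],8)"
```

```text
time: 19.1
tool_pos: [0.5683, 0.2914, 0.2991]
ee_rot: [3.14, 0.061, 0.018]
wrist_force: [0.7, -0.1, 0.3]
width: 0.0943
19.1 [0.5683 0.2914 0.2991] [3.1399 0.0613 0.0177] [ 0.7 -0.1  0.3] 0.0943 [0.37 0.34 0.88 0.02 1.97 0.36]
rot/row [0.0002 0.0077 0.0001]
[-16.3  -0.4  17.2]
[-16.4  -0.4  17. ]
[-16.5  -0.4  16.9]
[-16.7  -0.4  16.8]
[-16.8  -0.4  16.7]
[-16.9  -0.4  16.5]
[-17.   -0.4  16.4]
[-17.2  -0.4  16.3]
```

```bash
python3 -m handwheel '{"delta_pos":[[-20,-0.5,5],[-20,-0.5,10],[-20,-0.5,15],[-18,-0.5,20],[-17,0,23],[-16,0,24],[-14,0,20],[-10,0,14]],"rotation":[[0,0.0077,0],[0,0.0077,0],[0,0.0077,0],[0,0.0077,0],[0,0.0077,0],[0,0.0077,0],[0,0.0077,0],[0,0.0077,0]],"claw":[-1,-1,-1,-1,-1,-1,-1,-1]}'; python3 - <<'E'
from h import *
s=cam("wrist");cv2.imwrite("pics/w11.png",s["color"][:,:,::-1]);st()
import pickle;pickle.dump(s,open("w11.pkl","wb"))
h=cv2.cvtColor(s["color"],cv2.COLOR_RGB2HSV)
m=cv2.inRange(h,(0,190,90),(4,255,255))|cv2.inRange(h,(174,150,80),(179,255,255))
for c in cv2.findContours(m,0,2)[0]:
    if cv2.contourArea(c)>300:
        r=cv2.minAreaRect(c);print(r,onz(s,*r[0],.048))
print(proj(s,[.4295,.29,.048]))
E
```

```text
time: 20.1
tool_pos: [0.4285, 0.2899, 0.1721]
ee_rot: [3.139, 0.002, 0.018]
wrist_force: [-0.2, -0.3, -0.3]
width: 0.0939
20.15 [0.4265 0.2895 0.1704] [3.1377 0.0055 0.0187] [-2.  -0.5 -0.9] 0.094 [ 0.49  0.03  1.51 -0.    1.62  0.47]
((489.00006103515625, 461.50006103515625), (34.64822769165039, 16.263456344604492), 45.0) [0.58020011 0.07577841 0.048     ]
((324.5, 236.5), (57.0, 17.0), 90.0) [0.42910307 0.28228039 0.048     ]
((605.8958129882812, 39.88123321533203), (45.30389404296875, 98.24507141113281), 21.09234046936035) [0.61276976 0.4214825  0.048     ]
[325.23269054 226.6197936 ]
```

View pics/w11.png

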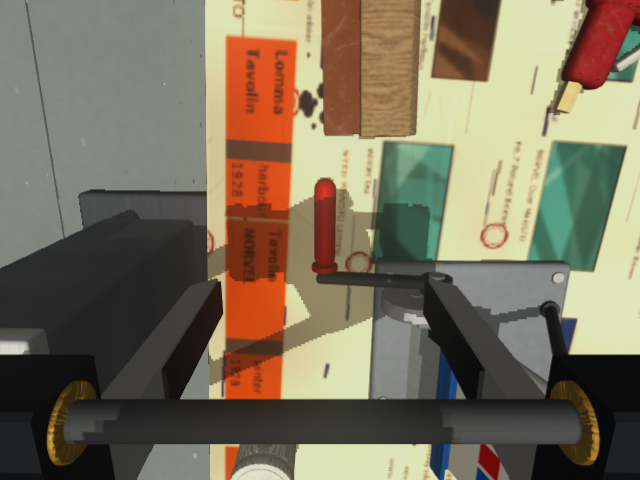

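```bash
python3 -m handwheel '{"delta_pos":[[1,0,10],[0.5,0,20],[0,0,25],[0,0,25],[0,0,24],[0,0,20],[0,0,12],[0,0,5]],"rotation":[[0,0,0],[0,0,0],[0,0,0],[0,0,0],[0,0,0],[0,0,0],[0,0,0],[0,0,0]],"claw":[-1,-1,-1,-1,-1,-1,-1,-1]}'; python3 -c "
from h import *
st()"
```

```text
time: 21.15
tool_pos: [0.4319, 0.2901, 0.0324]
ee_rot: [3.14, 0.0, 0.017]
wrist_force: [1.3, 0.8, 1.0]
width: 0.0942
21.15 [0.4319 0.2901 0.0324] [3.14e+00 1.00e-04 1.74e-02] [1.3 0.8 1. ] 0.0942 [ 0.48  0.12  1.68 -0.    1.33  0.47]
```

```bash
python3 -m handwheel '{"delta_pos":[[0,0,0],[0,0,0],[0,0,0],[0,0,0],[0,0,0],[0,0,0],[0,0,0],[0,0,0]],"rotation":[[0,0,0],[0,0,0],[0,0,0],[0,0,0],[0,0,0],[0,0,0],[0,0,0],[0,0,0]],"claw":[1,1,1,1,1,1,1,1]}'; python3 -c "
from h import *
st()"
```

```text
time: 22.15
tool_pos: [0.4308, 0.2903, 0.0328]
ee_rot: [3.14, 0.002, 0.018]
wrist_force: [-7.5, 0.5, 2.4]
width: 0.0172
22.15 [0.4308 0.2903 0.0328] [3.1402e+00 2.1000e-03 1.7500e-02] [-7.5  0.5  2.4] 0.0172 [ 0.48  0.12  1.68 -0.    1.34  0.47]
```

```bash
python3 -m handwheel '{"delta_pos":[[0,0,0],[0,0,0],[0,0,0],[0,0,0],[0,0,0],[0,0,0],[0,0,0],[0,0,0]],"rotation":[[0,0,0],[0,0,0],[0,0,0],[0,0,0],[0,0,0],[0,0,0],[0,0,0],[0,0,0]],"claw":[1,1,1,1,1,1,1,1]}'; python3 -c "
from h import *
st()
a=np.r_[0,np.cumsum([.02,.04,.06]+[.08]*19+[.04,.02])];a*=1.7/a[-1]
e=a-.13;x=-85*np.cos(e);z=85*np.sin(e)
print(np.c_[np.diff(x),-np.diff(z),a[1:]].round(1).tolist())"
```

```text
time: 23.15
tool_pos: [0.4298, 0.2902, 0.0326]
ee_rot: [3.14, 0.004, 0.018]
wrist_force: [-6.3, -0.5, 3.0]
width: 0.0153
23.15 [0.4298 0.2902 0.0326] [3.1399 0.0037 0.0179] [-6.3 -0.5  3. ] 0.0153 [0.48 0.12 1.69 0.   1.34 0.47]
[[-0.2, -1.7, 0.0], [-0.3, -3.4, 0.1], [-0.2, -5.1, 0.1], [0.2, -6.8, 0.2], [0.7, -6.8, 0.3], [1.3, -6.7, 0.4], [1.8, -6.6, 0.4], [2.3, -6.4, 0.5], [2.8, -6.2, 0.6], [3.3, -5.9, 0.7], [3.8, -5.6, 0.8], [4.2, -5.3, 0.8], [4.6, -5.0, 0.9], [5.0, -4.6, 1.0], [5.4, -4.2, 1.1], [5.7, -3.7, 1.2], [6.0, -3.3, 1.2], [6.2, -2.8, 1.3], [6.4, -2.3, 1.4], [6.6, -1.8, 1.5], [6.7, -1.2, 1.6], [6.8, -0.7, 1.6], [3.4, -0.1, 1.7], [1.7, -0.0, 1.7]]
```

```bash
python3 -m handwheel '{"delta_pos":[[-1.2,0,-1.7],[-1,0,-3.4],[-0.4,0,-5.1],[0.2,0,-6.8],[0.7,0,-6.8],[1.3,0,-6.7],[1.8,0,-6.6],[2.3,0,-6.4]],"rotation":[[0,0,0],[0,0,0],[0,0,0],[0,0,0],[0,0,0],[0,0,0],[0,0,0],[0,0,0]],"claw":[1,1,1,1,1,1,1,1]}'; python3 - <<'E'
from h import *
st()
s=cam("side");crop(s,210,130,370,290,3.7,"pics/s12.png")
E
```

```text
time: 24.15
tool_pos: [0.4342, 0.2902, 0.0764]
ee_rot: [3.14, 0.003, 0.018]
wrist_force: [-4.2, 1.1, -6.7]
width: 0.0149
24.15 [0.4342 0.2902 0.0764] [3.1397e+00 2.8000e-03 1.7800e-02] [-4.2  1.1 -6.7] 0.0149 [ 0.48  0.09  1.63 -0.    1.43  0.46]
```

View pics/s12.png

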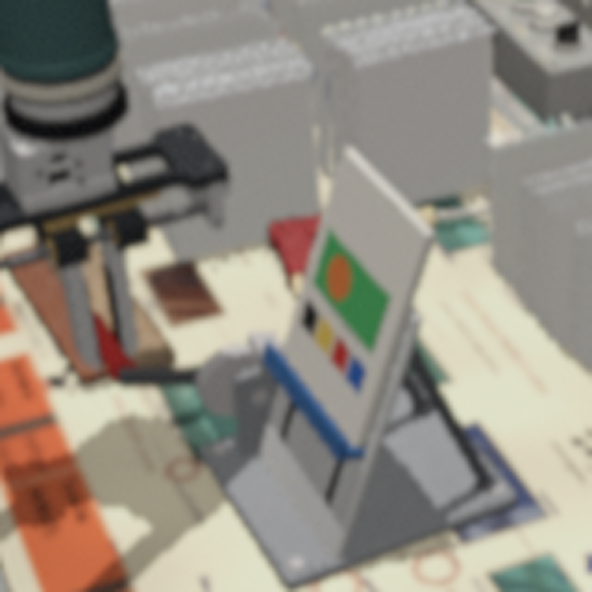

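Lever is moving with the fingers, panel still seated. Continue.

```bash
python3 -m handwheel '{"delta_pos":[[2.8,0,-6.2],[3.3,0,-5.9],[3.8,0,-5.6],[4.2,0,-5.3],[4.6,0,-5],[5,0,-4.6],[5.4,0,-4.2],[5.7,0,-3.7]],"rotation":[[0,0,0],[0,0,0],[0,0,0],[0,0,0],[0,0,0],[0,0,0],[0,0,0],[0,0,0]],"claw":[1,1,1,1,1,1,1,1]}'; python3 - <<'E'
from h import *
st()
s=cam("side");crop(s,210,130,370,290,3.7,"pics/s13.png")
E
```

```text
time: 25.2
tool_pos: [0.4628, 0.2908, 0.1192]
ee_rot: [3.139, 0.016, 0.02]
wrist_force: [-23.2, -1.9, 13.1]
width: 0.0153
25.2 [0.4628 0.2908 0.1192] [3.1387 0.0158 0.0196] [-23.2  -1.9  13.1] 0.0153 [0.45 0.12 1.5  0.   1.53 0.43]
```

View pics/s13.png

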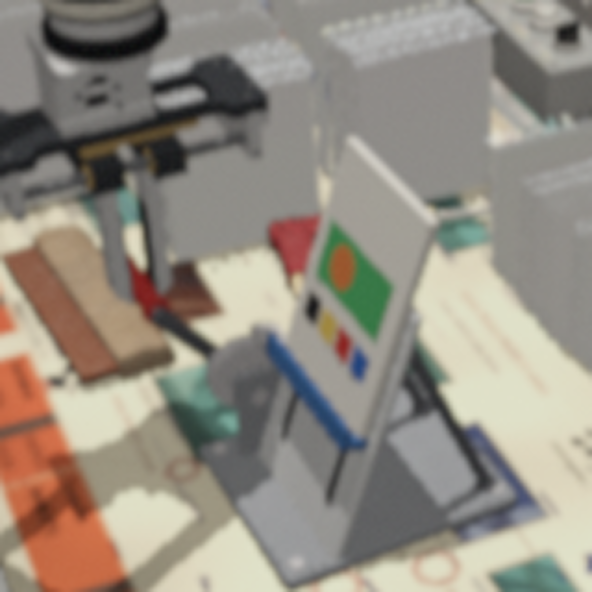

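```bash
python3 - <<'E'
from h import *
s=cam("side");st()
crop(s,230,160,310,240,8,"pics/s14.png")
w=cam("wrist");cv2.imwrite("pics/w14.png",w["color"][:,:,::-1])
def ony(u,v,y):
    e,d=ray(s,u,v);return e+d*(y-e[1])/d[1]
for u,v in((243.75,244.5),(252.7,214.3)):print(ony(u,v,.248),ony(u,v,.255))
for x,z in((.430,.048),(.4628,.127),(.4628,.138)):
  for y in(.256,.29):print(x,z,y,proj(s,[x,y,z]),(proj(s,[x,y,z])-[230,160])*8)
E
```

```text
25.3 [0.464  0.2908 0.1203] [3.1391 0.0128 0.0192] [-20.7  -3.1  12.4] 0.0155 [0.45 0.12 1.5  0.   1.53 0.43]
[0.42891089 0.248      0.05272856] [0.43059353 0.255      0.04683114]
[0.46218032 0.248      0.13325296] [0.4641443  0.255      0.12803647]
0.43 0.048 0.256 [243.3266066  243.98515019] [106.61285281 671.88120151]
0.43 0.048 0.29 [238.81887688 236.3688963 ] [ 70.55101505 610.95117043]
0.4628 0.127 0.256 [252.0741382  214.59021064] [176.59310559 436.7216851 ]
0.4628 0.127 0.29 [247.21280221 207.33345012] [137.70241766 378.66760098]
0.4628 0.138 0.256 [251.53417539 210.8602488 ] [172.27340315 406.88199044]
0.4628 0.138 0.29 [246.65259531 203.63702646] [133.22076245 349.09621166]
```

View pics/s14.png

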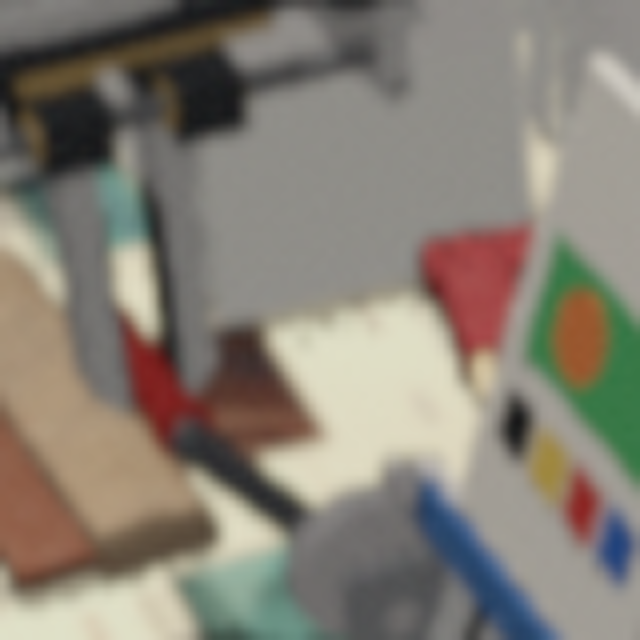

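View pics/w14.png

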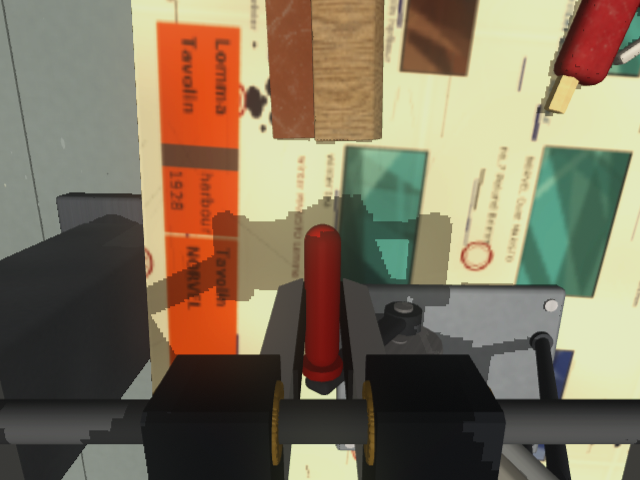

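```bash
python3 - <<'E'
from h import *
n=16
al=np.linspace(.993,1.60,n+1);r=np.minimum(85,79+np.arange(n+1)*1.0);th=np.linspace(.0,.45,n+1)
P=[]
for a,q,t in zip(al,r,th):
    b=np.array([-q*np.cos(a),0,q*np.sin(a)]);P.append(b+9*np.array([-np.sin(t),0,-np.cos(t)]))
for i in range(n):
    d=P[i+1]-P[i];t=th[i]
    print(round(d[0]*np.cos(t)-d[2]*np.sin(t),1),round(-d[0]*np.sin(t)-d[2]*np.cos(t),1),end=' | ')
E
```

```text
1.8 -2.5 | 1.8 -2.5 | 1.9 -2.4 | 1.9 -2.4 | 2.0 -2.4 | 2.1 -2.4 | 2.6 -1.5 | 2.6 -1.5 | 2.6 -1.5 | 2.6 -1.5 | 2.6 -1.4 | 2.6 -1.4 | 2.7 -1.4 | 2.7 -1.4 | 2.7 -1.3 | 2.7 -1.3 |
```

```bash
python3 -m handwheel '{"delta_pos":[[1.8,0,-2.5],[1.8,0,-2.5],[1.9,0,-2.4],[1.9,0,-2.4],[2,0,-2.4],[2.1,0,-2.4],[2.6,0,-1.5],[2.6,0,-1.5]],"rotation":[[0,-0.028,0],[0,-0.028,0],[0,-0.028,0],[0,-0.028,0],[0,-0.028,0],[0,-0.028,0],[0,-0.028,0],[0,-0.028,0]],"claw":[1,1,1,1,1,1,1,1]}'; python3 - <<'E'
from h import *
st()
s=cam("side");crop(s,230,160,310,240,7,"pics/s15.png")
E
```

```text
time: 26.35
tool_pos: [0.4855, 0.2909, 0.1333]
ee_rot: [3.138, 0.232, 0.018]
wrist_force: [-9.1, 0.6, -0.8]
width: 0.0152
26.35 [0.4855 0.2909 0.1333] [3.1384 0.2315 0.0183] [-9.1  0.6 -0.8] 0.0152 [0.39 0.31 1.27 0.08 1.78 0.38]
```

View pics/s15.png

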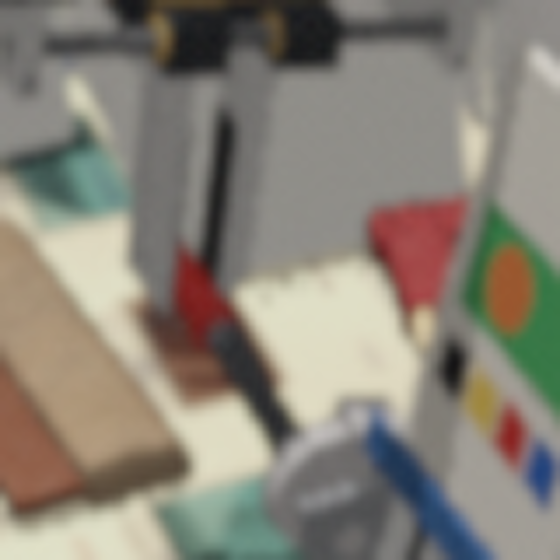

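```bash
python3 -m handwheel '{"delta_pos":[[2.6,0,-1.5],[2.6,0,-1.5],[2.6,0,-1.4],[2.6,0,-1.4],[2.7,0,-1.4],[2.7,0,-1.4],[2.7,0,-1.3],[2.7,0,-1.3]],"rotation":[[0,-0.028,0],[0,-0.028,0],[0,-0.028,0],[0,-0.028,0],[0,-0.028,0],[0,-0.028,0],[0,-0.028,0],[0,-0.028,0]],"claw":[1,1,1,1,1,1,1,1]}'; python3 - <<'E'
from h import *
st()
s=cam("side");crop(s,230,150,330,240,7,"pics/s16.png")
w=cam("wrist");cv2.imwrite("pics/w16.png",w["color"][:,:,::-1])
for p in([.514,.256,.144],[.514,.256,.059]):print((proj(s,p)-[230,150])*7)
E
```

```text
time: 27.4
tool_pos: [0.5096, 0.2912, 0.1388]
ee_rot: [3.138, 0.454, 0.018]
wrist_force: [-9.2, -0.5, 0.6]
width: 0.0154
27.4 [0.5096 0.2912 0.1388] [3.1382 0.4539 0.0181] [-9.2 -0.5  0.6] 0.0154 [0.34 0.52 1.03 0.15 2.02 0.36]
[289.06445948 370.19024318]
[309.90893844 563.5712882 ]
```

View pics/s16.png

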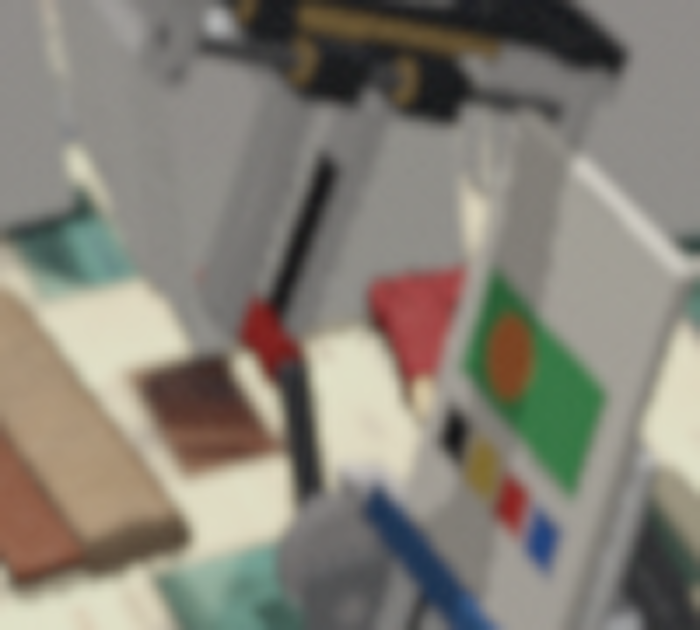

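View pics/w16.png

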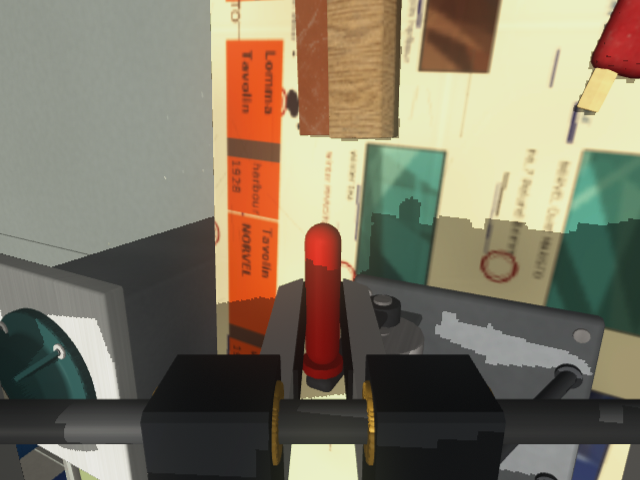

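```bash
python3 -m handwheel '{"delta_pos":[[0.5,0,0],[0,0,0],[0,0,0],[0,0,0],[0,0,0],[0,0,0],[0,0,0],[0,0,0]],"rotation":[[0,0,0],[0,0,0],[0,0,0],[0,0,0],[0,0,0],[0,0,0],[0,0,0],[0,0,0]],"claw":[1,1,1,1,1,1,1,1]}'; python3 - <<'E'
from h import *
st()
s=cam("side");cv2.imwrite("pics/s17.png",s["color"][:,:,::-1]);crop(s,250,140,350,280,4,"pics/s17c.png")
t=cam("top");cv2.imwrite("pics/t17.png",t["color"][:,:,::-1]);crop(t,270,210,370,300,7,"pics/t17c.png")
for lift in (0,.018):
    q=L+ez*lift; top=q+ez*.150+ex*-.008
    print(lift,[(proj(s,top+Z.apply([0,y,0]))-[250,140])*4 for y in(.055,-.055)])
    lip=q+ez*.008+ex*-.018
    print(lift,[(proj(s,lip+Z.apply([0,y,0]))-[250,140])*4 for y in(.058,-.058)])
E
```

```text
time: 28.5
tool_pos: [0.5101, 0.2913, 0.1388]
ee_rot: [3.138, 0.453, 0.018]
wrist_force: [-10.0, -1.0, 0.3]
width: 0.0155
28.5 [0.5101 0.2913 0.1388] [3.1383 0.4527 0.0182] [-10.   -1.    0.3] 0.0155 [0.34 0.52 1.03 0.15 2.02 0.36]
0 [array([200.78921848, 132.42188497]), array([292.73160642, 227.08808809])]
0 [array([122.72345674, 340.88436422]), array([207.511619  , 451.25859239])]
0.018 [array([209.18528527, 103.62523003]), array([302.67480844, 196.83484488])]
0.018 [array([129.97104348, 315.54339722]), array([216.0902515 , 424.84779264])]
```

View pics/s17c.png

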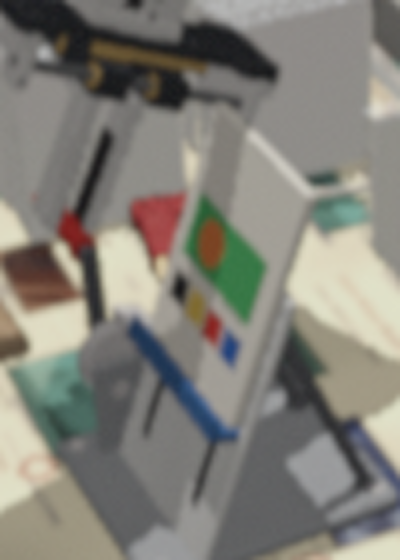

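View pics/s17.png

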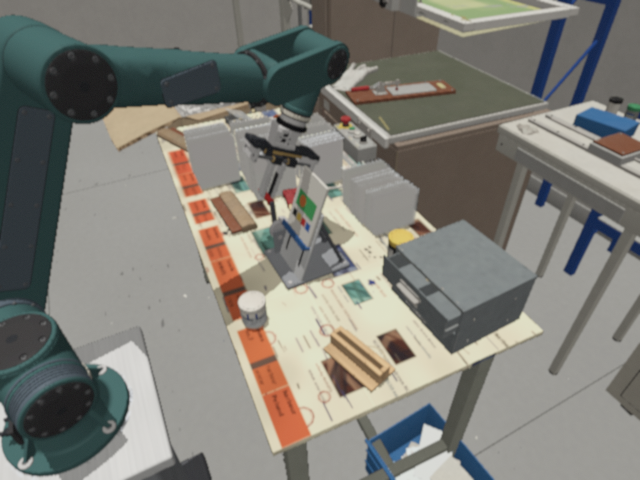

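View pics/t17.png

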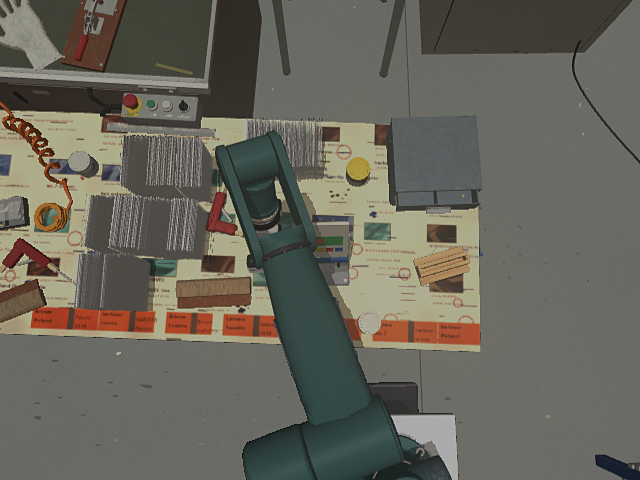

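View pics/t17c.png

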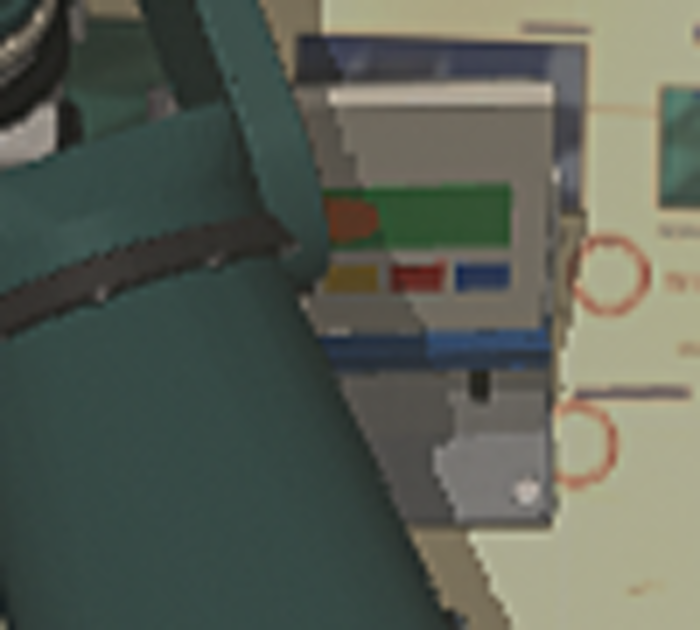

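```bash
python3 - <<'E'
from h import *
import pickle
t,s0=pickle.load(open("v0.pkl","rb"))
s=cam("side");crop(s,245,185,295,235,12,"pics/s18.png");crop(s0,225,215,275,265,12,"pics/s18b.png")
E
```

```text
(no output)
```

View pics/s18.png

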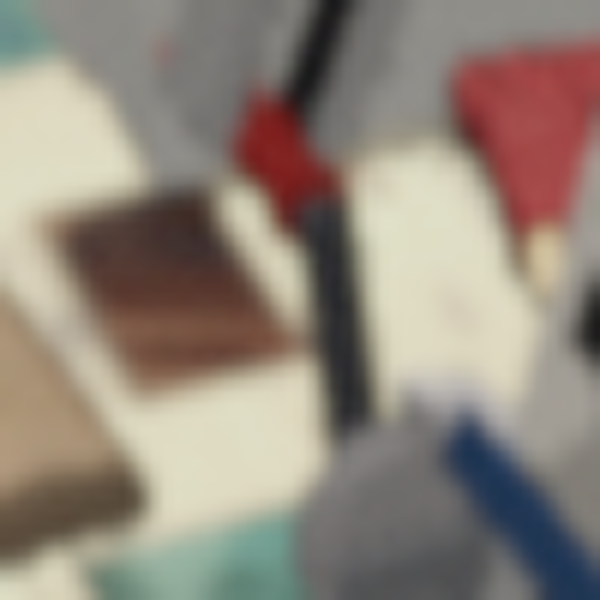

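View pics/s18b.png

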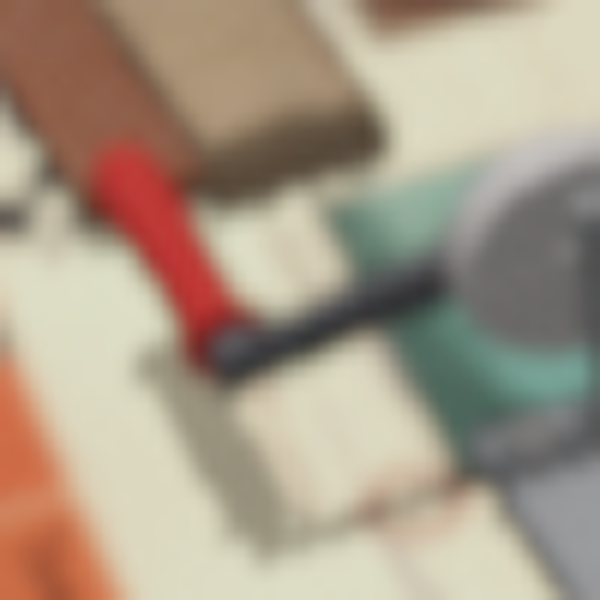

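```bash
python3 - <<'E'
from h import *
s=cam("side")
def ony(u,v,y):
    e,d=ray(s,u,v);return e+d*(y-e[1])/d[1]
for y in(.244,.248,.252):
    a=ony(244,244.8,y);b=ony(271.8,202.9,y)
    print(y,a,b,b-a, "expected dx .0843 dz .096")
    l=ony(245+355/12,185+420/12,y);print("tilt",np.arctan2(*(l-b)[[0,2]]),(b-l))
E
```

```text
0.244 [0.42843748 0.244      0.05493746] [0.51117065 0.244      0.15224176] [0.08273317 0.         0.0973043 ] expected dx .0843 dz .096
tilt 3.0943216864431053 [-0.00244962  0.          0.05178217]
0.248 [0.42940136 0.248      0.05156186] [0.51253624 0.248      0.14933863] [0.08313489 0.         0.09777677] expected dx .0843 dz .096
tilt 3.0943216864431076 [-0.00246151  0.          0.0520336 ]
0.252 [0.43036524 0.252      0.04818627] [0.51390184 0.252      0.14643551] [0.08353661 0.         0.09824924] expected dx .0843 dz .096
tilt 3.094321686443107 [-0.00247341  0.          0.05228504]
```

```bash
python3 -m handwheel '{"delta_pos":[[0.7,0,-0.3],[0.7,0,-0.3],[0,0,0],[0,0,0],[0,0,0],[0,0,0],[0,0,0],[0,0,0]],"rotation":[[0,0,0],[0,0,0],[0,0,0],[0,0,0],[0,0,0],[0,0,0],[0,0,0],[0,0,0]],"claw":[1,1,1,1,1,1,1,1]}'; python3 - <<'E'
from h import *
st()
s=cam("side");crop(s,230,140,350,280,4,"pics/s19.png")
E
```

```text
time: 29.7
tool_pos: [0.5118, 0.2913, 0.139]
ee_rot: [3.138, 0.452, 0.018]
wrist_force: [-10.3, -0.6, 1.6]
width: 0.0149
29.7 [0.5118 0.2913 0.139 ] [3.1383 0.4522 0.0181] [-10.3  -0.6   1.6] 0.0149 [0.34 0.52 1.03 0.15 2.02 0.36]
```

View pics/s19.png

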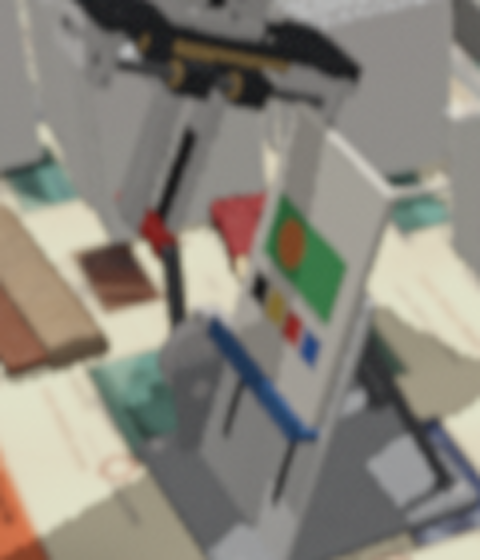

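Lever upright, ledge raised, panel leaning, grip held with stable force. Handing in.

```bash
python3 -c "
from bench import robot
print(robot.close_job())"
```

```text
the job is handed in; nothing more can be done
None
```

I took the panel out of the rack, stood it on the lowered ledge behind the lip, pressed it lightly against the rest and let go. Its centre was within about 1 mm of the ledge's middle. I then gripped the red bar, swung the lever up to vertical and handed the job in at about 29.8 s, still holding it.

**Last checks**
- **Lever:** it is within about 0.05 rad of straight up. The arm position put it about at vertical, but the side picture showed it 1 to 4 mm short, so I nudged it 1.5 mm further. I did not re-measure the angle after that.
- **Ledge and panel:** the panel's top corner appears about as high as full lift predicts, and the panel is still leaning. The lip appears slightly lower in the picture than predicted.
- **Grip:** steady, with about 10 N at the wrist against the spring.
- **Jars and squeegee:** I saw no movement of any of them in the pictures.

**Slip while swinging:** partway through the swing, friction on the bar raised the wrist force to about 27 N and the fingers slid up the bar, by about 6 mm. The bar ended nearer the fingertips than I intended. Tilting the hand along with the lever brought the force down to about 9 N, and the pictures showed no further slip.

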